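Fetch the blood control from behind the reagent bottles

TASK

The three reagent bottles (red, blue, yellow) stand in front of the green-lidded control jar in the white caddy. Move all three bottles out of the way into the blue tray, standing up; then take the jar from the caddy and stand it on the middle of the mixer's round black plate; and only then put every bottle back in the caddy at the very place it came from. Keep the bottles and the jar upright throughout, leave the jar in its place until all three bottles are in the tray, and leave the slide box, dropper bottle and specimen pot where they are.

Things in the scene. Friction and masses are not known exactly. Their poses are not given: they have to be found in the camera images.
- red_bottle: Reagent bottle with red cap and red lower half, white upper half: a round body 46 mm in diameter and 105 mm high, then the cap, 30 mm in diameter, up to 128 mm in all; about 160 g. Origin: centre of its underside; z up along the bottle. At the start it stands at one of the three front places of the caddy (which colour stands where varies).
- blue_bottle: Reagent bottle with blue cap and blue lower half, white upper half: a round body 46 mm in diameter and 105 mm high, then the cap, 30 mm in diameter, up to 128 mm in all; about 160 g. Origin: centre of its underside; z up along the bottle. At the start it stands at one of the three front places of the caddy (which colour stands where varies).
- yellow_bottle: Reagent bottle with yellow cap and yellow lower half, white upper half: a round body 46 mm in diameter and 105 mm high, then the cap, 30 mm in diameter, up to 128 mm in all; about 160 g. Origin: centre of its underside; z up along the bottle. At the start it stands at one of the three front places of the caddy (which colour stands where varies).
- control_jar: Small white control jar with a green lid: round, 50 mm high, body 40 mm in diameter up to 32 mm, lid 44 mm in diameter from 32 mm to the top; about 90 g. Origin: centre of its underside; z up. It starts behind the middle bottle of the row, in the caddy.
- caddy: White open caddy, fixed: 140 (x) by 206 mm (y), walls 5 mm, rim 18 mm high, inner floor 5 mm above the bench. Origin: centre of its underside; x points from the row of bottles to the jar, away from the robot within 0.35 rad. Grey floor discs, 52 mm wide, mark the places: bottles at x = -30, y = -60, 0, 60 mm, jar at x = 26, y = 0; each thing starts within 3 mm of its disc's middle.
- tray: Blue open tray for setting things aside, fixed to the bench on the left or the right of the caddy: 230 mm (its x) by 110 mm (its y), walls 5 mm thick, rim 16 mm high, inner floor 5 mm above the bench; empty at the start. Origin: centre of its underside. Its long x axis points roughly away from the robot.
- mixer: Grey bench mixer, fixed to the bench on the other side from the tray: a body 130 x 130 mm and 36 mm high that carries, at its centre, a round black rubber plate 90 mm in diameter whose flat top is 50 mm above the bench. Origin: centre of its underside, straight below the centre of the plate. It does not run.
- slide_box: Bystander: orange box for slides with a white label, 50 x 85 mm and 28 mm high, loose. Origin: centre of its underside. Leave it where it is.
- dropper: Bystander: amber dropper bottle with a black rubber bulb, 32 mm in diameter and 84 mm high, loose. Origin: centre of its underside. Leave it where it is.
- pot: Bystander: clear specimen pot with an orange lid, 52 mm in diameter and 48 mm high, loose. Origin: centre of its underside. Leave it where it is.

How it is judged:
By the outcome, as a careful person would: the job done as asked, in the order asked, and still so for the second after the job is handed in, with the robot touching nothing.
It also fails if it takes over 144 s, if anything falls off the work surface, if the arm or the gripper's body presses on something with over 40 N, if the wrist force passes 120 N, or if a joint passes its speed limit or range.

ROBOT

A 6-joint arm with a two-finger parallel gripper is mounted at the origin on the work surface. World frame = base frame: x ahead of the robot, y to its left, z up, the work surface at z = 0. Lengths are in m, angles in rad, forces in N, time in s.
With the tool pointing down it reaches from about 0.35 to 0.775 m from the base axis. Payload 5.5 kg.
Tool frame: the origin (TCP) lies between the finger pads; the fingertips stand 19 mm ahead of it and the grasp point (between the pads) is the TCP; z points along the fingers, x is the direction in which the jaws open and shut, and the axes are right-handed (so a half turn about z gives the same grasp; the last joint's range is limited). The gripper opens to 85 mm and grips with 20 to 120 N. Pads are 22 mm wide; open, the fingers measure 114 mm over their backs; the gripper's body (76 mm by 85 mm) begins 54 mm behind the grasp point. The pads swing forward as they close: fully open they stand 13 mm farther back than shut.
Start: joints at [-1.352, 0.313, 0.046, 1.304, 0, 1.431], TCP at [0.202, -0.538, 0.25] pointing down, gripper open.
Joint ranges: [-2.76, 2.76], [-0.86, 1.69], [-1.03, 1.26], [-2.2, 2.34], [-1.47, 1.5], [-3.14, 3.14]. Speed limits (rad/s): [2.57, 2.57, 3.14, 3.14, 3.14, 3.14].

INTERFACE

Orientations are given as a unit quaternion [w, x, y, z].
In Python, from workcell import env gives the robot as it stands. The module is installed in compiled form; this text tells all that it offers.
- The arm moves only by the tool carry_out, never from a script. Its argument "steps" is a list of rows, each a list of 7 numbers: the gripper command: -1 is shut, 1 is fully open, values between are in proportion, then the shift along the tool's x, y, z in m, then the turn, a rotation vector about the tool's x, y, z in rad. A call has 1 to 20 rows; each row shifts and turns the commanded pose from where the row before left it, along the tool's axes as they then stand; what a row does not reach is not made up. A row lasts 1/8 s, in which the tool goes at most 62.5 mm and 10.7 degrees, less where a joint would pass 70% of its speed; a pose out of reach is approached as far as the arm can. A call with a gripper value outside its range is refused whole. The fingers move at their own pace and stop on an object; "grip_force" is the grip in N (left out, the last holds). Time passes only in rows, so rows that do not move let the fingers close. It gives the time, the measured TCP pose, the force and the opening at its end, in the units of the state.
- env.get_state(): the state, without advancing time (a new reading comes with each control period).
- env.read_camera(name): name is "side" or "top"; returns a dict with "color" (420x560x3 uint8, red, green, blue), "K" (3x3 intrinsics, pixels), "R" (3x3) and "t" (3): a world point X has camera coordinates R X + t. Camera axes: x right, y down, z forward; pixel columns grow to the right and rows downward; lengths in m; the calibration is good to about 2 mm. A picture is of the moment at which its call begins. There is no depth.
- env.hand_in(): hands the job in, once; it reports no verdict.
The state is a dict: "clock": time; "joint_pos": joint angles; "qvel": joint speeds; "tau": joint torques, N m; "tcp_pos": TCP position; "orientation": TCP orientation; "wrist_force": force on the tool from outside, world axes, zero at the start; "ft_torque": the same for the moment, N m; "finger_gap": finger opening in m.
Only numpy, scipy, OpenCV 4.12 (cv2) and the standard library are available. Lean on these libraries where they do the work, as an engineer would, in place of code of your own. Each camera call takes 0.05 s, during which the arm holds its last target. There are 200 camera calls.

## Working session

There is one attempt and no reset: what is moved stays moved. The work goes in short steps, Python scripts to look and compute and a tool call to move; the robot and the scene stay as the last step left them, time stands still between calls to the robot, and variables do not carry over. Pictures are saved under pics/ and viewed, about 12 in all and at most 16, crops included, and the job is handed in when it is done.

Besides the shell and the picture viewer there is one more tool, called after "Request:" as name([rows], argument=value, ...), one row to a line, values as JSON. carry_out: Moves the arm, as the interface text tells. Its arguments: {"type":"object","properties":{"steps":{"type":"array","items":{"type":"array","items":{"type":"number"}}},"grip_force":{"type":"number"}},"required":["steps"]}

```bash
mkdir -p pics
python3 - <<'E'
from workcell import env
import cv2,numpy as np
np.set_printoptions(precision=4,suppress=True)
s=env.get_state(); print(s)
for n in("top","side"):
    c=env.read_camera(n); cv2.imwrite(f"pics/{n}0.png",c["color"][:,:,::-1]); print(n,c["K"],c["R"],c["t"])
E
```

```text
{'clock': 0.0, 'joint_pos': array([-1.3516,  0.3141,  0.045 ,  1.3036,  0.    ,  1.4312]), 'qvel': array([ 0.0013, -0.0006, -0.    ,  0.0005,  0.0006, -0.0005]), 'tau': array([  0.0005, -48.063 ,  29.8535,   0.0192,  -0.0001,   0.    ]), 'tcp_pos': array([ 0.2018, -0.5379,  0.2494]), 'orientation': array([-0.0006,  0.8219, -0.5696, -0.0007]), 'wrist_force': array([-0.2962, -0.4994,  0.3947]), 'ft_torque': array([-0.0171, -0.0157, -0.0165]), 'finger_gap': 0.08539209249182624}
top [[507.3211   0.     286.8174]
 [  0.     507.3211 214.5872]
 [  0.       0.       1.    ]] [[ 0.0226 -0.9997  0.0112]
 [-0.998  -0.0232 -0.0593]
 [ 0.0595 -0.0098 -0.9982]] [-0.0058  0.5114  1.1445]
side [[426.4474   0.     276.0294]
 [  0.     426.4474 204.532 ]
 [  0.       0.       1.    ]] [[-0.8898 -0.4557  0.023 ]
 [-0.2828  0.5112 -0.8116]
 [ 0.3581 -0.7287 -0.5837]] [0.461  0.1885 0.7195]
```

View pics/top0.png

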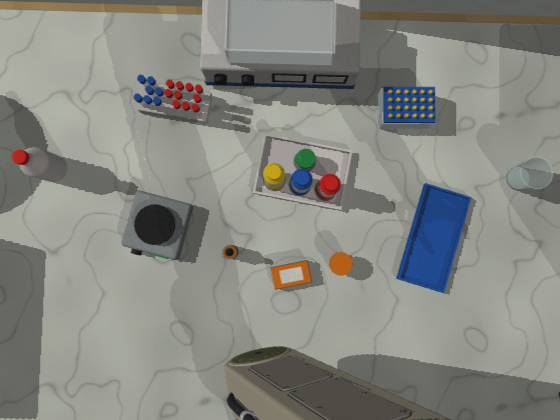

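View pics/side0.png

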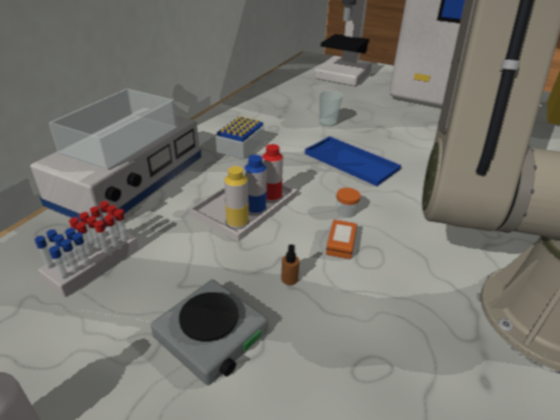

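The top view shows the yellow, blue and red caps at about (274,173), (301,181) and (330,186), and the jar lid at (305,160). The mixer plate is at (155,225) and the tray at (435,238). The side view agrees. Next I'll measure these.

```bash
cat > h.py <<'E'
from workcell import env
import cv2,numpy as np
np.set_printoptions(precision=4,suppress=True)
def ray(c,uv,z):
    d=c["R"].T@np.linalg.inv(c["K"])@np.array([uv[0],uv[1],1.]); o=-c["R"].T@c["t"]
    return o+d*(z-o[2])/d[2]
def proj(c,X):
    p=c["K"]@(c["R"]@np.array(X,float)+c["t"]); return p[:2]/p[2]
def blobs(c,lo,hi,roi,amin=30):
    h=cv2.cvtColor(c["color"],cv2.COLOR_RGB2HSV); m=cv2.inRange(h,lo,hi)
    k=np.zeros_like(m); x0,y0,x1,y1=roi; k[y0:y1,x0:x1]=m[y0:y1,x0:x1]
    cs=[q for q in cv2.findContours(k,cv2.RETR_EXTERNAL,cv2.CHAIN_APPROX_NONE)[0] if cv2.contourArea(q)>amin]
    return sorted(cs,key=cv2.contourArea,reverse=True)
HSV=dict(yellow=((20,150,90),(35,255,255)),blue=((105,150,60),(128,255,255)),red=((170,150,90),(180,255,255)),green=((50,120,40),(85,255,255)))
E
python3 - <<'E'
from h import *
c=env.read_camera("top"); print("cam",-c["R"].T@c["t"])
for n,z in(("yellow",.128),("blue",.128),("red",.128),("green",.05)):
    for q in blobs(c,*HSV[n],(240,130,365,215)):
        (u,v),r=cv2.minEnclosingCircle(q); P=ray(c,(u,v),z); Q=ray(c,(u+r,v),z)
        print(n,cv2.contourArea(q),(round(u,1),round(v,1)),"xy",P,"diam",2*np.linalg.norm(P-Q),cv2.boundingRect(q))
q=blobs(c,(105,120,60),(128,255,255),(385,170,480,300))[0]
R=cv2.minAreaRect(q); b=[ray(c,p,.016) for p in cv2.boxPoints(R)]
print("tray",np.mean(b,0),[np.linalg.norm(b[i]-b[i-1]) for i in range(2)]); print(np.array(b))
h=blobs(c,(0,0,0),(180,255,45),(125,195,185,250))[0]
(u,v),r=cv2.minEnclosingCircle(h);print("plate",(u,v),r,ray(c,(u,v),.05),"d",2*np.linalg.norm(ray(c,(u,v),.05)-ray(c,(u+r,v),.05)), cv2.fitEllipse(h))
for n,uv,z in(("dropper",(230,252),.08),("pot",(341,264),.048),("slide",(291,275),.028)): print(n,ray(c,uv,z))
cv2.imwrite("pics/crop.png",cv2.resize(c["color"][120:220,235:365,::-1],None,fx=6,fy=6,interpolation=cv2.INTER_CUBIC))
E
```

```text
cam [0.4424 0.0173 1.1728]
yellow 316.0 (273.5, 173.1) xy [0.5902 0.0366 0.128 ] diam 0.04364096543919039 (263, 163, 22, 21)
blue 307.5 (301.2, 178.8) xy [ 0.5797 -0.0212  0.128 ] diam 0.043429946928262665 (291, 169, 21, 21)
green 263.5 (305.2, 158.4) xy [ 0.6359 -0.032   0.05  ] diam 0.04320791235384482 (296, 149, 19, 20)
tray [ 0.4674 -0.331   0.016 ] [np.float64(0.11144930770832664), np.float64(0.23050879938373262)]
[[ 0.3708 -0.2456  0.016 ]
 [ 0.5927 -0.308   0.016 ]
 [ 0.5637 -0.417   0.016 ]
 [ 0.3422 -0.3534  0.016 ]]
plate (154.7728271484375, 224.2962188720703) 20.22217559814453 [0.4811 0.2973 0.05  ] d 0.08909518807956782 ((154.57339477539062, 224.12353515625), (38.63468551635742, 39.45726013183594), 70.843994140625)
dropper [0.4243 0.1266 0.08  ]
pot [ 0.4028 -0.116   0.048 ]
slide [ 0.375  -0.0064  0.028 ]
```

View pics/crop.png

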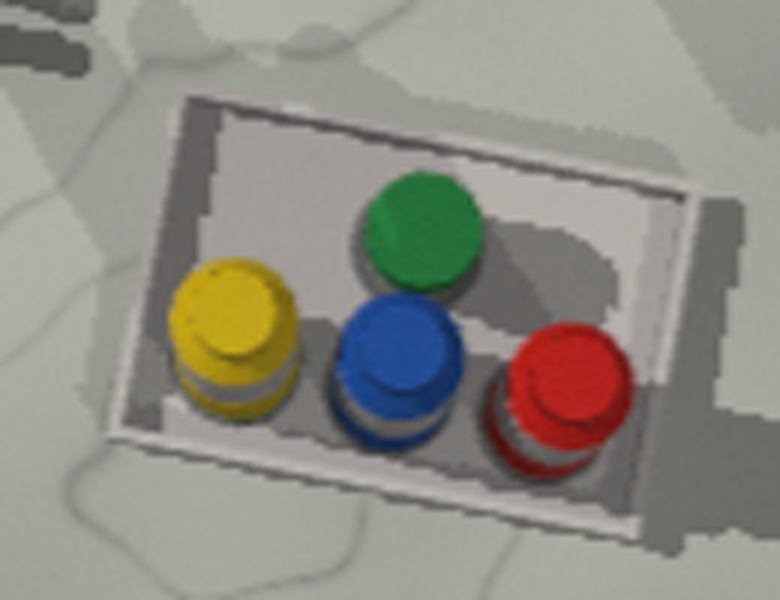

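The crop shows the cap tops centred near (235,312), (405,342) and (573,373), and the lid at (424,231). The caddy's outer rim corners are near (187,96), (704,187), (640,538) and (109,436). The coloured blobs include the bottle shoulders, so I'll use the cap circles and the rim corners instead.

Run:
```python
from h import *
c=env.read_camera("top")
f=lambda x,y:((x+.5)/6-.5+235,(y+.5)/6-.5+120)
for n,p,z in(("Y",(235,312),.128),("B",(405,342),.128),("R",(573,373),.128),("J",(424,231),.05)): print(n,ray(c,f(*p),z))
co=np.array([ray(c,f(*p),.018) for p in((187,96),(704,187),(640,538),(109,436))])
print(co,[np.linalg.norm(co[i]-co[i-1]) for i in range(4)])
m=co.mean(0)[:2]; ex=(co[0]+co[1]-co[2]-co[3])[:2]; ex/=np.linalg.norm(ex); ey=np.array([-ex[1],ex[0]])
print("caddy",m,"yaw",np.arctan2(ex[1],ex[0]))
for l in((-.03,.06),(-.03,0),(-.03,-.06),(.026,0)): print(l,m+ex*l[0]+ey*l[1])
# side cross-check: project cap tops; compare mask tops
s=env.read_camera("side")
for n,p in(("yellow",(.590,.036,.128)),("blue",(.5797,-.0212,.128)),("red",(.565,-.077,.128))):
    print(n,proj(s,p),[cv2.boundingRect(q) for q in blobs(s,*HSV[n],(200,130,310,240))])
# lateral tray frame
a=env.get_state()["orientation"]
from scipy.spatial.transform import Rotation as Ro
print(Ro.from_quat(np.r_[a[1:],a[0]]).as_matrix())
```

```text
Y [0.5933 0.0361 0.128 ]
B [ 0.5843 -0.0228  0.128 ]
R [ 0.5749 -0.0811  0.128 ]
J [ 0.6366 -0.032   0.05  ]
[[ 0.6921  0.0585  0.018 ]
 [ 0.6618 -0.1405  0.018 ]
 [ 0.5263 -0.1181  0.018 ]
 [ 0.5605  0.0849  0.018 ]] [np.float64(0.13422266448525846), np.float64(0.20129528669321653), np.float64(0.1373175813448446), np.float64(0.2058812728129691)]
caddy [ 0.6102 -0.0288] yaw -0.18066684562678903
(-0.03, 0.06) [0.5915 0.0356]
(-0.03, 0) [ 0.5807 -0.0234]
(-0.03, -0.06) [ 0.5699 -0.0824]
(0.026, 0) [ 0.6358 -0.0335]
yellow [236.2477 171.7233] [(227, 207, 21, 18), (226, 167, 21, 18)]
blue [255.3017 160.2238] [(246, 155, 19, 18), (218, 130, 37, 11), (257, 195, 8, 17)]
red [274.2952 150.4566] []
[[ 0.3511 -0.9363 -0.0002]
 [-0.9363 -0.3511  0.0008]
 [-0.0008 -0.0001 -1.    ]]
```

The caps, disc places and tray size agree to about 2 mm. The side check is also fine. I'll turn the tool so the jaws lie along the caddy's x axis.

Request:
carry_out([
  [1, 0, 0, 0, 0, 0, -0.175],
  [1, 0, 0, 0, 0, 0, -0.175],
  [1, 0, 0, 0, 0, 0, -0.175],
  [1, 0, 0, 0, 0, 0, -0.175],
  [1, 0, 0, 0, 0, 0, -0.175],
  [1, 0, 0, 0, 0, 0, -0.175],
  [1, 0, 0, 0, 0, 0, 0],
], grip_force=40)

```text
clock: 1.12
tcp_pos: [0.2019, -0.5384, 0.2502]
orientation: [-0.0, 0.997, -0.082, -0.0]
wrist_force: [-0.2, -0.7, -0.3]
finger_gap: 0.0856
```

```bash
cat >> h.py <<'E'
from scipy.spatial.transform import Rotation as Ro
def to(x,y,z,psi=None):
    s=env.get_state(); a=s["orientation"]; R=Ro.from_quat(np.r_[a[1:],a[0]])
    p=np.arctan2(*R.as_matrix()[1::-1,0])
    d=R.inv().apply(np.array([x,y,z])-s["tcp_pos"])
    print("t",s["clock"],"tcp",s["tcp_pos"],"psi",round(p,3),"tilt",R.as_matrix()[:2,2],"gap",round(s["finger_gap"],4),"F",s["wrist_force"],"| shift",d,"norm",np.linalg.norm(d), "rz",None if psi is None else p-psi)
E
python3 -c "
from h import *
to(.574,-.0815,.25,-.165)"
```

```text
t 1.125 tcp [ 0.2019 -0.5384  0.2502] psi -0.164 tilt [-0.      0.0002] gap 0.0856 F [-0.1875 -0.6541 -0.331 ] | shift [ 0.2926 -0.5115  0.0003] norm 0.589227171943029 rz 0.0010697438583740781
```

Request:
carry_out([
  [1, 0.0195, -0.0341, 0, 0, 0, 0],
  [1, 0.0195, -0.0341, 0, 0, 0, 0],
  [1, 0.0195, -0.0341, 0, 0, 0, 0],
  [1, 0.0195, -0.0341, 0, 0, 0, 0],
  [1, 0.0195, -0.0341, 0, 0, 0, 0],
  [1, 0.0195, -0.0341, 0, 0, 0, 0],
  [1, 0.0195, -0.0341, 0, 0, 0, 0],
  [1, 0.0195, -0.0341, 0, 0, 0, 0],
  [1, 0.0195, -0.0341, 0, 0, 0, 0],
  [1, 0.0195, -0.0341, 0, 0, 0, 0],
  [1, 0.0195, -0.0341, 0, 0, 0, 0],
  [1, 0.0195, -0.0341, 0, 0, 0, 0],
  [1, 0.0195, -0.0341, 0, 0, 0, 0],
  [1, 0.0195, -0.0341, 0, 0, 0, 0],
  [1, 0.0195, -0.0341, 0, 0, 0, 0],
  [1, 0, 0, 0, 0, 0, 0],
  [1, 0, 0, 0, 0, 0, 0],
])

```text
clock: 3.25
tcp_pos: [0.5727, -0.0809, 0.25]
orientation: [0.0, 0.997, -0.082, -0.0]
wrist_force: [0.1, -0.5, 0.3]
finger_gap: 0.0854
```

```bash
python3 -c "
from h import *
to(.574,-.0815,.093,-.165)"
```

```text
t 3.25 tcp [ 0.5727 -0.0809  0.25  ] psi -0.163 tilt [-0.0008 -0.0003] gap 0.0854 F [ 0.1029 -0.4507  0.3087] | shift [0.0015 0.0003 0.157 ] norm 0.15701846342973694 rz 0.0015757521887670156
```

Request:
carry_out([
  [1, 0.0015, 0, 0.03, 0, 0, 0],
  [1, 0, 0, 0.03, 0, 0, 0],
  [1, 0, 0, 0.03, 0, 0, 0],
  [1, 0, 0, 0.03, 0, 0, 0],
  [1, 0, 0, 0.02, 0, 0, 0],
  [1, 0, 0, 0.017, 0, 0, 0],
  [1, 0, 0, 0, 0, 0, 0],
  [-1, 0, 0, 0, 0, 0, 0],
  [-1, 0, 0, 0, 0, 0, 0],
  [-1, 0, 0, 0, 0, 0, 0],
  [-1, 0, 0, 0, 0, 0, 0],
  [-1, 0, 0, 0, 0, 0, 0],
  [-1, 0, 0, 0, 0, 0, 0],
])

```text
clock: 4.88
tcp_pos: [0.5749, -0.0813, 0.0945]
orientation: [0.0, 0.997, -0.081, 0.001]
wrist_force: [-2.5, -0.5, 5.8]
finger_gap: 0.0454
```

```bash
python3 -c "
from h import *
to(.574,-.0815,.25,-.165)
for n in('side',):
    c=env.read_camera(n); cv2.imwrite('pics/g1.png',cv2.resize(c['color'][80:280,180:400,::-1],None,fx=3,fy=3))"
```

```text
t 4.875 tcp [ 0.5749 -0.0813  0.0945] psi -0.162 tilt [ 0.0013 -0.001 ] gap 0.0454 F [-2.5092 -0.4819  5.796 ] | shift [-0.0007  0.0005 -0.1555] norm 0.15550306485009002 rz 0.003014516302777076
```

View pics/g1.png

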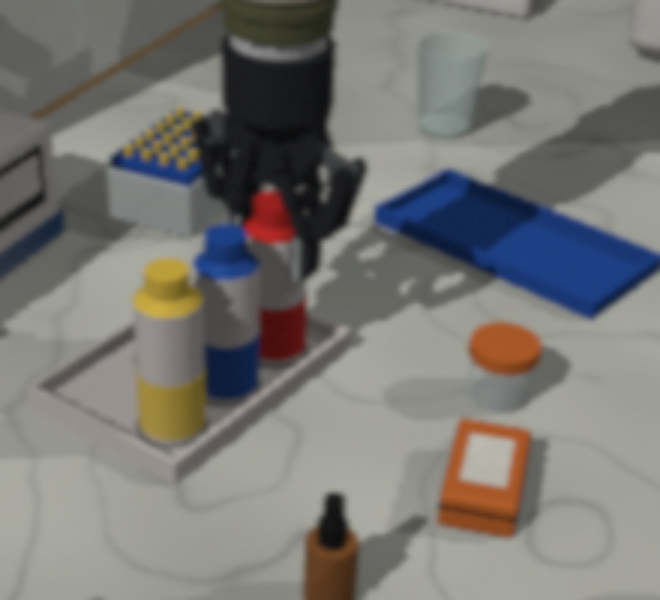

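The red bottle is between the pads (gap 45 mm) and nothing else has been disturbed. Lift it and carry it over the tray.

Request:
carry_out([
  [-1, 0, 0, -0.015, 0, 0, 0],
  [-1, 0, 0, -0.03, 0, 0, 0],
  [-1, 0, 0, -0.04, 0, 0, 0],
  [-1, 0, 0, -0.04, 0, 0, 0],
  [-1, 0, 0, -0.032, 0, 0, 0],
  [-1, 0, 0, 0, 0, 0, 0],
  [-1, 0.0005, 0.034, 0, 0, 0, 0],
  [-1, 0.0005, 0.034, 0, 0, 0, 0],
  [-1, 0.0005, 0.034, 0, 0, 0, 0],
  [-1, 0.0005, 0.034, 0, 0, 0, 0],
  [-1, 0.0005, 0.034, 0, 0, 0, 0],
  [-1, 0.0005, 0.034, 0, 0, 0, 0],
  [-1, 0.0005, 0.034, 0, 0, 0, 0],
  [-1, 0.0005, 0.034, 0, 0, 0, 0],
])

```text
clock: 6.68
tcp_pos: [0.534, -0.3507, 0.2488]
orientation: [-0.001, 0.997, -0.081, -0.001]
wrist_force: [0.2, 0.5, -1.2]
finger_gap: 0.0452
```

Request:
carry_out([
  [-1, 0, 0, 0, 0, 0, -0.162],
  [-1, 0, 0, 0, 0, 0, -0.162],
  [-1, 0, 0, 0, 0, 0, -0.162],
  [-1, 0, 0, 0, 0, 0, -0.162],
  [-1, 0, 0, 0, 0, 0, -0.162],
  [-1, 0, 0, 0, 0, 0, -0.162],
  [-1, 0, 0, 0, 0, 0, -0.162],
  [-1, 0, 0, 0, 0, 0, -0.162],
  [-1, 0, 0, 0, 0, 0, -0.162],
  [-1, 0, 0, 0, 0, 0, 0],
])

```text
clock: 7.92
tcp_pos: [0.5342, -0.3497, 0.249]
orientation: [-0.001, 0.798, 0.603, -0.0]
wrist_force: [0.1, -0.5, -1.1]
finger_gap: 0.0453
```

```bash
python3 -c "
from h import *
to(.535,-.350,.0945,1.297)
c=env.read_camera('side'); cv2.imwrite('pics/g2.png',cv2.resize(c['color'][50:250,180:440,::-1],None,fx=3,fy=3))"
```

```text
t 7.925 tcp [ 0.5342 -0.3497  0.249 ] psi 1.294 tilt [-0.0016  0.0014] gap 0.0453 F [ 0.124  -0.476  -1.1023] | shift [-0.0002  0.0011  0.1544] norm 0.154452539804746 rz -0.0027300173876783074
```

View pics/g2.png

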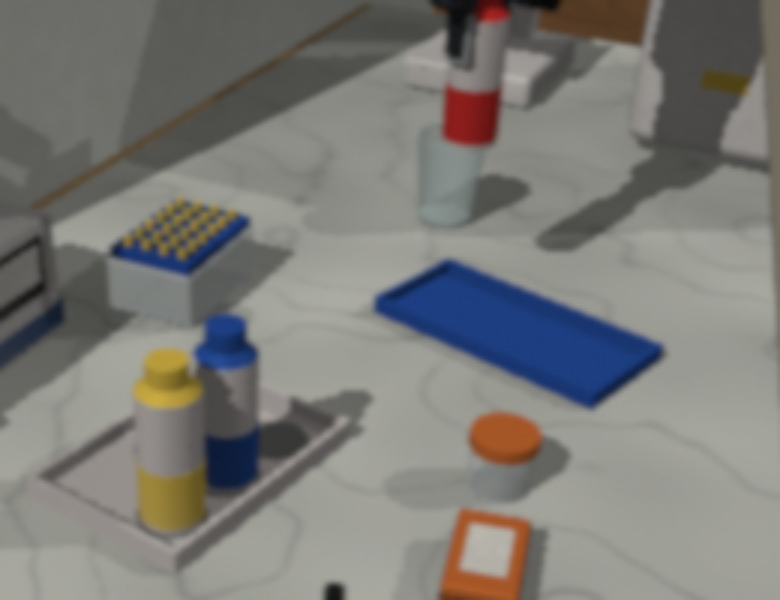

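The red bottle hangs upright. Lower and release it.

Request:
carry_out([
  [-1, 0, 0.001, 0.035, 0, 0, 0],
  [-1, 0, 0, 0.04, 0, 0, 0],
  [-1, 0, 0, 0.035, 0, 0, 0],
  [-1, 0, 0, 0.02, 0, 0, 0],
  [-1, 0, 0, 0.015, 0, 0, 0],
  [-1, 0, 0, 0.008, 0, 0, 0],
  [-1, 0, 0, 0, 0, 0, 0],
  [-1, 0, 0, 0, 0, 0, 0],
])

```text
clock: 8.98
tcp_pos: [0.5361, -0.3509, 0.0983]
orientation: [0.001, 0.797, 0.603, 0.0]
wrist_force: [1.1, 0.8, -1.1]
finger_gap: 0.0451
```

```bash
python3 -c "
from h import *
to(.535,-.350,.0945,1.297)"
```

```text
t 8.975 tcp [ 0.5361 -0.3509  0.0983] psi 1.296 tilt [ 0.0013 -0.0012] gap 0.0451 F [ 1.052   0.7719 -1.1022] | shift [ 0.0005 -0.0013  0.0038] norm 0.004047346506913851 rz -0.0013419545588861936
```

Request:
carry_out([
  [-1, 0, 0, 0.002, 0, 0, 0],
  [-1, 0, 0, 0.002, 0, 0, 0],
  [-1, 0, 0, 0, 0, 0, 0],
])

```text
clock: 9.35
tcp_pos: [0.5361, -0.3508, 0.0945]
orientation: [0.001, 0.797, 0.604, 0.0]
wrist_force: [-1.2, 0.5, 4.0]
finger_gap: 0.0451
```

Request:
carry_out([
  [0.2, 0, 0, 0, 0, 0, 0],
  [0.6, 0, 0, 0, 0, 0, 0],
  [1, 0, 0, 0, 0, 0, 0],
  [1, 0, 0, 0, 0, 0, 0],
  [1, 0, 0, 0, 0, 0, 0],
  [1, 0, 0, -0.02, 0, 0, 0],
  [1, 0, 0, -0.04, 0, 0, 0],
  [1, 0, 0, -0.05, 0, 0, 0],
  [1, 0, 0, -0.05, 0, 0, 0],
  [1, 0, 0, 0, 0, 0, 0],
])

```text
clock: 10.6
tcp_pos: [0.5374, -0.3519, 0.2587]
orientation: [0.005, 0.797, 0.604, 0.001]
wrist_force: [-0.1, -1.0, -0.2]
finger_gap: 0.0854
```

```bash
python3 -c "
from h import *
to(.5835,-.0228,.25,-.165)
c=env.read_camera('side'); cv2.imwrite('pics/g3.png',cv2.resize(c['color'][50:250,180:440,::-1],None,fx=3,fy=3))"
```

```text
t 10.6 tcp [ 0.5374 -0.3519  0.2587] psi 1.296 tilt [ 0.0071 -0.0061] gap 0.0854 F [-0.1111 -0.9706 -0.2386] | shift [ 0.3293 -0.045   0.007 ] norm 0.3324078289170019 rz 1.4610468762444473
```

View pics/g3.png

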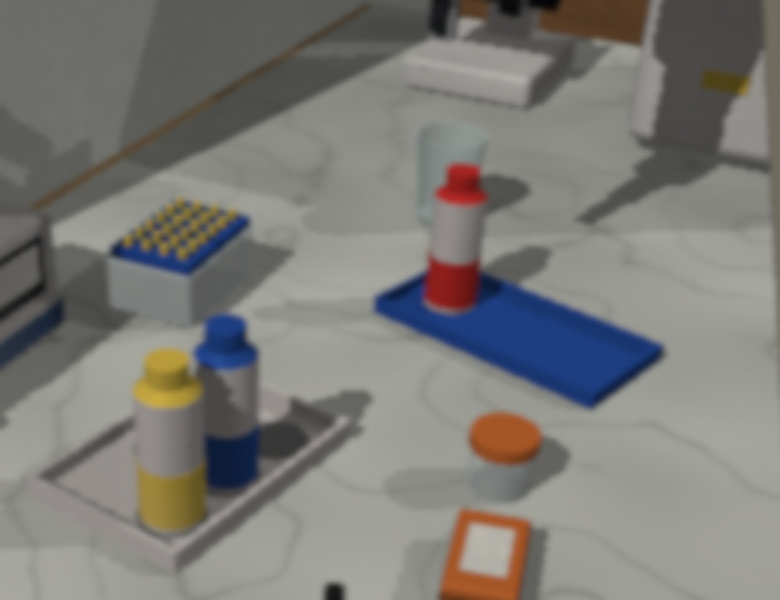

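The red bottle stands upright in the tray. Now the blue one.

Request:
carry_out([
  [1, 0, 0, 0, 0, 0, 0.1623],
  [1, 0, 0, 0, 0, 0, 0.1623],
  [1, 0, 0, 0, 0, 0, 0.1623],
  [1, 0, 0, 0, 0, 0, 0.1623],
  [1, 0, 0, 0, 0, 0, 0.1623],
  [1, 0, 0, 0, 0, 0, 0.1623],
  [1, 0, 0, 0, 0, 0, 0.1623],
  [1, 0, 0, 0, 0, 0, 0.1623],
  [1, 0, 0, 0, 0, 0, 0.1623],
  [1, -0.001, -0.033, 0, 0, 0, 0],
  [1, -0.001, -0.033, 0, 0, 0, 0],
  [1, -0.001, -0.033, 0, 0, 0, 0],
  [1, -0.001, -0.033, 0, 0, 0, 0],
  [1, -0.001, -0.033, 0, 0, 0, 0],
  [1, -0.001, -0.033, 0, 0, 0, 0],
  [1, -0.001, -0.033, 0, 0, 0, 0],
  [1, -0.001, -0.033, 0, 0, 0, 0],
  [1, -0.001, -0.033, 0, 0, 0, 0],
  [1, 0, -0.033, 0, 0, 0, 0],
])

```text
clock: 13.02
tcp_pos: [0.58, -0.0222, 0.2513]
orientation: [-0.0, 0.997, -0.082, -0.002]
wrist_force: [0.3, -0.2, -0.1]
finger_gap: 0.0854
```

Request:
carry_out([
  [1, 0, 0, 0, 0, 0, 0],
  [1, 0, 0, 0, 0, 0, 0],
])

```text
clock: 13.28
tcp_pos: [0.5803, -0.0235, 0.252]
orientation: [0.0, 0.997, -0.082, -0.001]
wrist_force: [-0.6, 0.6, 0.3]
finger_gap: 0.0854
```

```bash
python3 -c "
from h import *
to(.5835,-.0228,.093,-.163)"
```

```text
t 13.275 tcp [ 0.5803 -0.0235  0.252 ] psi -0.164 tilt [-0.0021 -0.0001] gap 0.0854 F [-0.581   0.5511  0.279 ] | shift [ 0.0034 -0.0013  0.159 ] norm 0.15905592185015913 rz -0.0013658464659889735
```

Request:
carry_out([
  [1, 0.003, -0.001, 0.03, 0, 0, 0],
  [1, 0, 0, 0.03, 0, 0, 0],
  [1, 0, 0, 0.03, 0, 0, 0],
  [1, 0, 0, 0.03, 0, 0, 0],
  [1, 0, 0, 0.02, 0, 0, 0],
  [1, 0, 0, 0.017, 0, 0, 0],
  [1, 0, 0, 0, 0, 0, 0],
  [-1, 0, 0, 0, 0, 0, 0],
  [-1, 0, 0, 0, 0, 0, 0],
  [-1, 0, 0, 0, 0, 0, 0],
  [-1, 0, 0, 0, 0, 0, 0],
  [-1, 0, 0, 0, 0, 0, 0],
  [-1, 0, 0, 0, 0, 0, 0],
])

```text
clock: 14.9
tcp_pos: [0.5843, -0.023, 0.0973]
orientation: [0.0, 0.997, -0.082, 0.001]
wrist_force: [-1.6, -0.8, 5.3]
finger_gap: 0.045
```

```bash
python3 -c "
from h import *
to(.467,-.331,.0955,-.165)"
```

```text
t 14.9 tcp [ 0.5843 -0.023   0.0973] psi -0.164 tilt [ 0.0013 -0.0006] gap 0.045 F [-1.6171 -0.8158  5.3237] | shift [-0.0653  0.3231  0.0019] norm 0.3296247338679583 rz 0.0005036791291546383
```

Request:
carry_out([
  [-1, 0, 0, -0.015, 0, 0, 0],
  [-1, 0, 0, -0.03, 0, 0, 0],
  [-1, 0, 0, -0.04, 0, 0, 0],
  [-1, 0, 0, -0.04, 0, 0, 0],
  [-1, 0, 0, -0.028, 0, 0, 0],
  [-1, 0, 0, 0, 0, 0, 0],
  [-1, -0.0073, 0.0359, 0, 0, 0, 0],
  [-1, -0.0073, 0.0359, 0, 0, 0, 0],
  [-1, -0.0073, 0.0359, 0, 0, 0, 0],
  [-1, -0.0073, 0.0359, 0, 0, 0, 0],
  [-1, -0.0073, 0.0359, 0, 0, 0, 0],
  [-1, -0.0073, 0.0359, 0, 0, 0, 0],
  [-1, -0.0073, 0.0359, 0, 0, 0, 0],
  [-1, -0.0073, 0.0359, 0, 0, 0, 0],
  [-1, -0.0073, 0.0359, 0, 0, 0, 0],
])

```text
clock: 16.77
tcp_pos: [0.4651, -0.3313, 0.2474]
orientation: [-0.001, 0.997, -0.082, -0.001]
wrist_force: [0.1, 0.7, -2.2]
finger_gap: 0.0448
```

Request:
carry_out([
  [-1, 0, 0, 0, 0, 0, -0.1623],
  [-1, 0, 0, 0, 0, 0, -0.1623],
  [-1, 0, 0, 0, 0, 0, -0.1623],
  [-1, 0, 0, 0, 0, 0, -0.1623],
  [-1, 0, 0, 0, 0, 0, -0.1623],
  [-1, 0, 0, 0, 0, 0, -0.1623],
  [-1, 0, 0, 0, 0, 0, -0.1623],
  [-1, 0, 0, 0, 0, 0, -0.1623],
  [-1, 0, 0, 0, 0, 0, -0.1623],
  [-1, 0, 0, 0, 0, 0, 0],
  [-1, 0, 0, 0, 0, 0, 0],
])

```text
clock: 18.15
tcp_pos: [0.4659, -0.3305, 0.2483]
orientation: [-0.001, 0.798, 0.603, -0.0]
wrist_force: [0.5, 0.4, -2.0]
finger_gap: 0.0453
```

```bash
python3 -c "
from h import *
to(.467,-.331,.0973,1.297)"
```

```text
t 18.15 tcp [ 0.4659 -0.3305  0.2483] psi 1.293 tilt [-0.0011  0.001 ] gap 0.0453 F [ 0.4879  0.3809 -2.0075] | shift [-0.0002  0.0014  0.151 ] norm 0.15104555010071397 rz -0.003637648059012788
```

Request:
carry_out([
  [-1, 0, 0.0005, 0.035, 0, 0, 0],
  [-1, 0, 0, 0.04, 0, 0, 0],
  [-1, 0, 0, 0.035, 0, 0, 0],
  [-1, 0, 0, 0.02, 0, 0, 0],
  [-1, 0, 0, 0.012, 0, 0, 0],
  [-1, 0, 0, 0.005, 0, 0, 0],
  [-1, 0, 0, 0.002, 0, 0, 0],
  [-1, 0, 0, 0.002, 0, 0, 0],
  [-1, 0, 0, 0.001, 0, 0, 0],
  [-1, 0, 0, 0, 0, 0, 0],
])

```text
clock: 19.4
tcp_pos: [0.4668, -0.3311, 0.0976]
orientation: [0.0, 0.797, 0.604, 0.0]
wrist_force: [0.9, -0.5, -1.6]
finger_gap: 0.045
```

```bash
python3 -c "
from h import *
to(.467,-.331,.0973,1.297)"
```

```text
t 19.4 tcp [ 0.4668 -0.3311  0.0976] psi 1.296 tilt [ 0.0004 -0.0004] gap 0.045 F [ 0.927  -0.5413 -1.6078] | shift [0.0002 0.0002 0.0003] norm 0.0003804355270877759 rz -0.0010630550984080944
```

Still hanging by a hair. I'll lower it slightly more, release, go up and turn back.

Request:
carry_out([
  [-1, 0, 0, 0.001, 0, 0, 0],
  [-1, 0, 0, 0.001, 0, 0, 0],
  [-1, 0, 0, 0, 0, 0, 0],
])

```text
clock: 19.77
tcp_pos: [0.4674, -0.3315, 0.0974]
orientation: [0.001, 0.797, 0.604, 0.0]
wrist_force: [-2.2, 2.1, 9.8]
finger_gap: 0.0453
```

Request:
carry_out([
  [0.2, 0, 0, 0, 0, 0, 0],
  [0.6, 0, 0, 0, 0, 0, 0],
  [1, 0, 0, 0, 0, 0, 0],
  [1, 0, 0, 0, 0, 0, 0],
  [1, 0, 0, 0, 0, 0, 0],
  [1, 0, 0, -0.02, 0, 0, 0],
  [1, 0, 0, -0.04, 0, 0, 0],
  [1, 0, 0, -0.05, 0, 0, 0],
  [1, 0, 0, -0.045, 0, 0, 0],
  [1, 0, 0, 0, 0, 0, 0.1623],
  [1, 0, 0, 0, 0, 0, 0.1623],
  [1, 0, 0, 0, 0, 0, 0.1623],
  [1, 0, 0, 0, 0, 0, 0.1623],
  [1, 0, 0, 0, 0, 0, 0.1623],
  [1, 0, 0, 0, 0, 0, 0.1623],
  [1, 0, 0, 0, 0, 0, 0.1623],
  [1, 0, 0, 0, 0, 0, 0.1623],
  [1, 0, 0, 0, 0, 0, 0.1623],
  [1, 0, 0, 0, 0, 0, 0],
])

```text
clock: 22.15
tcp_pos: [0.4666, -0.3309, 0.2502]
orientation: [-0.0, 0.997, -0.081, -0.0]
wrist_force: [-0.0, -0.1, -0.1]
finger_gap: 0.0853
```

```bash
python3 -c "
from h import *
to(.593,.0361,.25,-.165)"
```

```text
t 22.15 tcp [ 0.4666 -0.3309  0.2502] psi -0.163 tilt [-0.0002  0.0001] gap 0.0853 F [-0.0337 -0.0843 -0.0505] | shift [ 0.0652 -0.3827  0.0002] norm 0.3881748832716535 rz 0.0020403048930567047
```

Request:
carry_out([
  [1, 0.0065, -0.0383, 0, 0, 0, 0],
  [1, 0.0065, -0.0383, 0, 0, 0, 0],
  [1, 0.0065, -0.0383, 0, 0, 0, 0],
  [1, 0.0065, -0.0383, 0, 0, 0, 0],
  [1, 0.0065, -0.0383, 0, 0, 0, 0],
  [1, 0.0065, -0.0383, 0, 0, 0, 0],
  [1, 0.0065, -0.0383, 0, 0, 0, 0],
  [1, 0.0065, -0.0383, 0, 0, 0, 0],
  [1, 0.0065, -0.0383, 0, 0, 0, 0],
  [1, 0.0065, -0.0383, 0, 0, 0, 0],
  [1, 0, 0, 0, 0, 0, 0],
  [1, 0, 0, 0, 0, 0, 0],
  [1, 0, 0, 0, 0, 0, 0],
])

```text
clock: 23.78
tcp_pos: [0.5933, 0.0351, 0.2503]
orientation: [0.0, 0.997, -0.083, -0.0]
wrist_force: [0.2, 0.2, 0.1]
finger_gap: 0.0854
```

```bash
python3 -c "
from h import *
to(.593,.0361,.093,-.163)"
```

```text
t 23.775 tcp [0.5933 0.0351 0.2503] psi -0.165 tilt [-0.0002 -0.0003] gap 0.0854 F [0.1894 0.1547 0.0685] | shift [-0.0004 -0.001   0.1573] norm 0.15728890142747856 rz -0.0022077804177851046
```

Request:
carry_out([
  [1, 0, -0.001, 0.03, 0, 0, 0],
  [1, 0, 0, 0.03, 0, 0, 0],
  [1, 0, 0, 0.03, 0, 0, 0],
  [1, 0, 0, 0.03, 0, 0, 0],
  [1, 0, 0, 0.02, 0, 0, 0],
  [1, 0, 0, 0.017, 0, 0, 0],
  [1, 0, 0, 0, 0, 0, 0],
  [-1, 0, 0, 0, 0, 0, 0],
  [-1, 0, 0, 0, 0, 0, 0],
  [-1, 0, 0, 0, 0, 0, 0],
  [-1, 0, 0, 0, 0, 0, 0],
  [-1, 0, 0, 0, 0, 0, 0],
  [-1, 0, 0, 0, 0, 0, 0],
])

```text
clock: 25.4
tcp_pos: [0.5942, 0.0372, 0.0945]
orientation: [0.0, 0.997, -0.082, 0.001]
wrist_force: [-1.5, -0.2, 5.6]
finger_gap: 0.0453
```

```bash
python3 -c "
from h import *
to(.400,-.312,.093,-.165)"
```

```text
t 25.4 tcp [0.5942 0.0372 0.0945] psi -0.165 tilt [ 0.0017 -0.0003] gap 0.0453 F [-1.536  -0.1851  5.5855] | shift [-0.1344  0.3763  0.0013] norm 0.399587825756066 rz 0.0004978094726962867
```

Request:
carry_out([
  [-1, 0, 0, -0.015, 0, 0, 0],
  [-1, 0, 0, -0.03, 0, 0, 0],
  [-1, 0, 0, -0.04, 0, 0, 0],
  [-1, 0, 0, -0.04, 0, 0, 0],
  [-1, 0, 0, -0.032, 0, 0, 0],
  [-1, 0, 0, 0, 0, 0, 0],
  [-1, -0.0134, 0.0376, 0, 0, 0, 0],
  [-1, -0.0134, 0.0376, 0, 0, 0, 0],
  [-1, -0.0134, 0.0376, 0, 0, 0, 0],
  [-1, -0.0134, 0.0376, 0, 0, 0, 0],
  [-1, -0.0134, 0.0376, 0, 0, 0, 0],
  [-1, -0.0134, 0.0376, 0, 0, 0, 0],
  [-1, -0.0134, 0.0376, 0, 0, 0, 0],
  [-1, -0.0134, 0.0376, 0, 0, 0, 0],
  [-1, -0.0134, 0.0376, 0, 0, 0, 0],
  [-1, -0.0134, 0.0376, 0, 0, 0, 0],
])

```text
clock: 27.4
tcp_pos: [0.3986, -0.3123, 0.2488]
orientation: [-0.001, 0.997, -0.082, -0.001]
wrist_force: [0.1, -0.2, -1.7]
finger_gap: 0.0452
```

Request:
carry_out([
  [-1, 0, 0, 0, 0, 0, -0.1623],
  [-1, 0, 0, 0, 0, 0, -0.1623],
  [-1, 0, 0, 0, 0, 0, -0.1623],
  [-1, 0, 0, 0, 0, 0, -0.1623],
  [-1, 0, 0, 0, 0, 0, -0.1623],
  [-1, 0, 0, 0, 0, 0, -0.1623],
  [-1, 0, 0, 0, 0, 0, -0.1623],
  [-1, 0, 0, 0, 0, 0, -0.1623],
  [-1, 0, 0, 0, 0, 0, -0.1623],
  [-1, 0, 0, 0, 0, 0, 0],
  [-1, 0, 0, 0, 0, 0, 0],
])

```text
clock: 28.78
tcp_pos: [0.3996, -0.3115, 0.2496]
orientation: [-0.001, 0.798, 0.603, -0.0]
wrist_force: [0.2, 0.4, -1.6]
finger_gap: 0.0453
```

```bash
python3 -c "
from h import *
to(.400,-.312,.0945,1.297)"
```

```text
t 28.775 tcp [ 0.3996 -0.3115  0.2496] psi 1.293 tilt [-0.0009  0.0009] gap 0.0453 F [ 0.224   0.3872 -1.5548] | shift [-0.0005  0.0007  0.1551] norm 0.1550617774664339 rz -0.003613232170098346
```

Request:
carry_out([
  [-1, 0, 0.0005, 0.035, 0, 0, 0],
  [-1, 0, 0, 0.04, 0, 0, 0],
  [-1, 0, 0, 0.035, 0, 0, 0],
  [-1, 0, 0, 0.02, 0, 0, 0],
  [-1, 0, 0, 0.015, 0, 0, 0],
  [-1, 0, 0, 0.006, 0, 0, 0],
  [-1, 0, 0, 0.003, 0, 0, 0],
  [-1, 0, 0, 0.002, 0, 0, 0],
  [-1, 0, 0, 0.001, 0, 0, 0],
  [-1, 0, 0, 0.001, 0, 0, 0],
  [-1, 0, 0, 0, 0, 0, 0],
])

```text
clock: 30.15
tcp_pos: [0.4012, -0.3126, 0.0945]
orientation: [0.002, 0.797, 0.604, 0.0]
wrist_force: [-1.7, 1.6, 10.7]
finger_gap: 0.045
```

Contact. Release, go up and turn.

Request:
carry_out([
  [0.2, 0, 0, 0, 0, 0, 0],
  [0.6, 0, 0, 0, 0, 0, 0],
  [1, 0, 0, 0, 0, 0, 0],
  [1, 0, 0, 0, 0, 0, 0],
  [1, 0, 0, 0, 0, 0, 0],
  [1, 0, 0, -0.02, 0, 0, 0],
  [1, 0, 0, -0.04, 0, 0, 0],
  [1, 0, 0, -0.05, 0, 0, 0],
  [1, 0, 0, -0.045, 0, 0, 0],
  [1, 0, 0, 0, 0, 0, 0.1623],
  [1, 0, 0, 0, 0, 0, 0.1623],
  [1, 0, 0, 0, 0, 0, 0.1623],
  [1, 0, 0, 0, 0, 0, 0.1623],
  [1, 0, 0, 0, 0, 0, 0.1623],
  [1, 0, 0, 0, 0, 0, 0.1623],
  [1, 0, 0, 0, 0, 0, 0.1623],
  [1, 0, 0, 0, 0, 0, 0.1623],
  [1, 0, 0, 0, 0, 0, 0.1623],
  [1, 0, 0, 0, 0, 0, 0],
])

```text
clock: 32.52
tcp_pos: [0.4003, -0.3119, 0.2472]
orientation: [-0.0, 0.997, -0.081, -0.0]
wrist_force: [1.3, 0.2, 0.1]
finger_gap: 0.0854
```

```bash
python3 -c "
from h import *
to(.6365,-.032,.25,-.165)
c=env.read_camera('top'); cv2.imwrite('pics/t2.png',cv2.resize(c['color'][110:310,220:500,::-1],None,fx=2.8,fy=2.8))
for q in blobs(c,*HSV['green'],(240,130,365,215)):
    (u,v),r=cv2.minEnclosingCircle(q); print(ray(c,(u,v),.055))
c=env.read_camera('side'); cv2.imwrite('pics/s2.png',c['color'][:,:,::-1])
"
```

```text
t 32.525 tcp [ 0.4003 -0.3119  0.2472] psi -0.163 tilt [-0.0001  0.    ] gap 0.0854 F [1.2982 0.1616 0.1256] | shift [ 0.1876 -0.3145 -0.0028] norm 0.36621169943565224 rz 0.0020282228321150675
[ 0.6348 -0.0324  0.055 ]
```

View pics/t2.png

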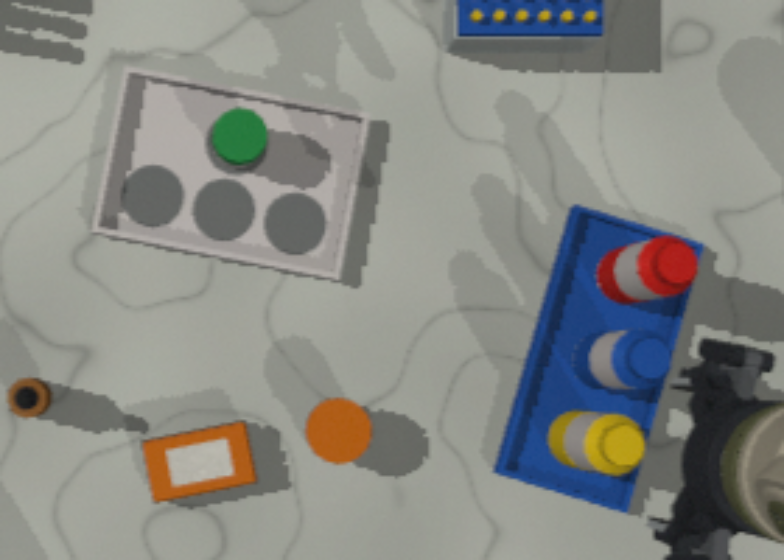

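View pics/s2.png

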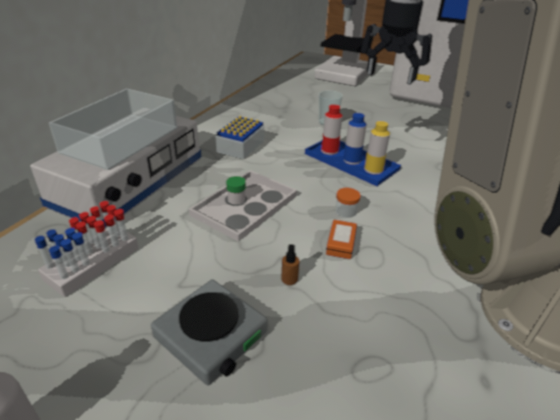

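All three bottles stand in the tray and the jar is still in place. The empty discs are visible at (153,196), (224,210) and (295,224) in the crop. I'll move over the jar and measure the discs too.

Request:
carry_out([
  [1, 0.0208, -0.035, 0, 0, 0, 0],
  [1, 0.0208, -0.035, 0, 0, 0, 0],
  [1, 0.0208, -0.035, 0, 0, 0, 0],
  [1, 0.0208, -0.035, 0, 0, 0, 0],
  [1, 0.0208, -0.035, 0, 0, 0, 0],
  [1, 0.0208, -0.035, 0, 0, 0, 0],
  [1, 0.0208, -0.035, 0, 0, 0, 0],
  [1, 0.0208, -0.035, 0, 0, 0, 0],
  [1, 0.0208, -0.035, 0, 0, 0, 0],
  [1, 0, 0, 0, 0, 0, 0],
  [1, 0, 0, 0, 0, 0, 0],
  [1, 0, 0, 0, 0, 0, 0],
])

```text
clock: 34.12
tcp_pos: [0.6361, -0.0327, 0.2474]
orientation: [0.0, 0.997, -0.083, -0.0]
wrist_force: [-0.5, -0.9, -0.2]
finger_gap: 0.0854
```

```bash
python3 -c "
from h import *
to(.6357,-.032,.046,-.163)
c=env.read_camera('top')
for p in((153,196),(224,210),(295,224)):
    print(ray(c,((p[0]+.5)/2.8-.5+220,(p[1]+.5)/2.8-.5+110),.005))
"
```

```text
t 34.125 tcp [ 0.6361 -0.0327  0.2474] psi -0.165 tilt [-0.0003 -0.0002] gap 0.0854 F [-0.5412 -0.8821 -0.1896] | shift [-0.0005 -0.0007  0.2014] norm 0.20138707431839345 rz -0.002271324364876509
[0.5922 0.0366 0.005 ]
[ 0.582  -0.0224  0.005 ]
[ 0.5718 -0.0813  0.005 ]
```

Request:
carry_out([
  [1, 0, -0.0005, 0.04, 0, 0, 0],
  [1, 0, 0, 0.04, 0, 0, 0],
  [1, 0, 0, 0.04, 0, 0, 0],
  [1, 0, 0, 0.04, 0, 0, 0],
  [1, 0, 0, 0.025, 0, 0, 0],
  [1, 0, 0, 0.015, 0, 0, 0],
  [1, 0, 0, 0, 0, 0, 0],
  [-1, 0, 0, 0, 0, 0, 0],
  [-1, 0, 0, 0, 0, 0, 0],
  [-1, 0, 0, 0, 0, 0, 0],
  [-1, 0, 0, 0, 0, 0, 0],
  [-1, 0, 0, 0, 0, 0, 0],
  [-1, 0, 0, 0, 0, 0, 0],
])

```text
clock: 35.8
tcp_pos: [0.6378, -0.0316, 0.0488]
orientation: [0.0, 0.997, -0.082, 0.001]
wrist_force: [-0.4, -0.5, 5.5]
finger_gap: 0.0429
```

```bash
python3 -c "
from h import *
to(.481,.2973,.2,-.163)
c=env.read_camera('side'); cv2.imwrite('pics/g4.png',cv2.resize(c['color'][100:260,160:360,::-1],None,fx=3,fy=3))"
```

```text
t 35.8 tcp [ 0.6378 -0.0316  0.0488] psi -0.165 tilt [ 0.0027 -0.0007] gap 0.0429 F [-0.3954 -0.5046  5.5444] | shift [-0.2082 -0.2987 -0.1518] norm 0.3944418973477799 rz -0.0016083194172445414
```

View pics/g4.png

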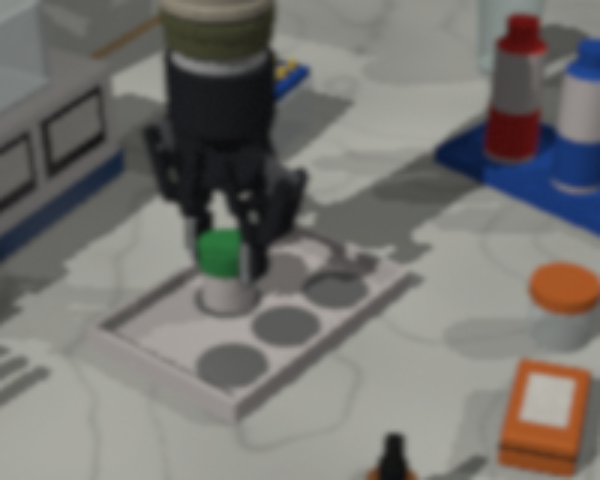

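The pads hold the jar by its lid. Lift it and carry it to the mixer.

Request:
carry_out([
  [-1, 0, 0, -0.015, 0, 0, 0],
  [-1, 0, 0, -0.03, 0, 0, 0],
  [-1, 0, 0, -0.04, 0, 0, 0],
  [-1, 0, 0, -0.04, 0, 0, 0],
  [-1, 0, 0, -0.027, 0, 0, 0],
  [-1, 0, 0, 0, 0, 0, 0],
  [-1, -0.0208, -0.0299, 0, 0, 0, 0],
  [-1, -0.0208, -0.0299, 0, 0, 0, 0],
  [-1, -0.0208, -0.0299, 0, 0, 0, 0],
  [-1, -0.0208, -0.0299, 0, 0, 0, 0],
  [-1, -0.0208, -0.0299, 0, 0, 0, 0],
  [-1, -0.0208, -0.0299, 0, 0, 0, 0],
  [-1, -0.0208, -0.0299, 0, 0, 0, 0],
  [-1, -0.0208, -0.0299, 0, 0, 0, 0],
  [-1, -0.0208, -0.0299, 0, 0, 0, 0],
  [-1, -0.0208, -0.0299, 0, 0, 0, 0],
  [-1, 0, 0, 0, 0, 0, 0],
  [-1, 0, 0, 0, 0, 0, 0],
])

```text
clock: 38.1
tcp_pos: [0.4801, 0.2973, 0.1981]
orientation: [0.001, 0.997, -0.082, -0.001]
wrist_force: [-0.5, -0.6, -1.1]
finger_gap: 0.0427
```

```bash
python3 -c "
from h import *
to(.481,.2973,.0938,-.163)"
```

```text
t 38.1 tcp [0.4801 0.2973 0.1981] psi -0.164 tilt [-0.0015 -0.0012] gap 0.0427 F [-0.5087 -0.5664 -1.0808] | shift [ 0.001  -0.0003  0.1043] norm 0.1043478671389359 rz -0.00129722611386493
```

Request:
carry_out([
  [-1, 0.0005, 0, 0.03, 0, 0, 0],
  [-1, 0, 0, 0.03, 0, 0, 0],
  [-1, 0, 0, 0.025, 0, 0, 0],
  [-1, 0, 0, 0.01, 0, 0, 0],
  [-1, 0, 0, 0.004, 0, 0, 0],
  [-1, 0, 0, 0.002, 0, 0, 0],
  [-1, 0, 0, 0.001, 0, 0, 0],
  [-1, 0, 0, 0.001, 0, 0, 0],
  [-1, 0, 0, 0, 0, 0, 0],
])

```text
clock: 39.22
tcp_pos: [0.4812, 0.2977, 0.0965]
orientation: [-0.0, 0.997, -0.082, 0.0]
wrist_force: [-0.2, -0.1, -1.1]
finger_gap: 0.0427
```

Request:
carry_out([
  [-1, 0, 0, 0.001, 0, 0, 0],
  [-1, 0, 0, 0, 0, 0, 0],
])

```text
clock: 39.48
tcp_pos: [0.481, 0.2976, 0.0952]
orientation: [0.0, 0.997, -0.082, -0.0]
wrist_force: [-0.8, -0.3, -0.8]
finger_gap: 0.0428
```

Request:
carry_out([
  [-1, 0, 0, 0.001, 0, 0, 0],
  [-1, 0, 0, 0.001, 0, 0, 0],
  [-1, 0, 0, 0, 0, 0, 0],
])

```text
clock: 39.85
tcp_pos: [0.4811, 0.2976, 0.0938]
orientation: [-0.0, 0.997, -0.082, 0.0]
wrist_force: [-0.8, 0.5, 4.3]
finger_gap: 0.0429
```

Contact at the expected height. Release and lift.

Request:
carry_out([
  [0.2, 0, 0, 0, 0, 0, 0],
  [0.6, 0, 0, 0, 0, 0, 0],
  [1, 0, 0, 0, 0, 0, 0],
  [1, 0, 0, 0, 0, 0, 0],
  [1, 0, 0, 0, 0, 0, 0],
  [1, 0, 0, -0.02, 0, 0, 0],
  [1, 0, 0, -0.04, 0, 0, 0],
  [1, 0, 0, -0.05, 0, 0, 0],
  [1, 0, 0, -0.045, 0, 0, 0],
  [1, 0, 0.04, 0, 0, 0, 0],
  [1, 0, 0.05, 0, 0, 0, 0],
  [1, 0, 0.05, 0, 0, 0, 0],
  [1, 0, 0.05, 0, 0, 0, 0],
  [1, 0, 0.05, 0, 0, 0, 0],
  [1, 0, 0, 0, 0, 0, 0],
  [1, 0, 0, 0, 0, 0, 0],
])

```text
clock: 41.85
tcp_pos: [0.4419, 0.0608, 0.2484]
orientation: [-0.0, 0.997, -0.083, 0.0]
wrist_force: [-0.3, 0.6, -0.2]
finger_gap: 0.0853
```

```bash
python3 -c "
from h import *
to(.400,-.312,.25,-.163)
c=env.read_camera('top')
for q in blobs(c,*HSV['green'],(120,180,190,250)):
    (u,v),r=cv2.minEnclosingCircle(q); print('jar',ray(c,(u,v),.1),cv2.contourArea(q))
for n in('red','blue','yellow'):
    for q in blobs(c,*HSV[n],(400,180,480,300),100):
        if n!='blue': print(n,cv2.boundingRect(q))
c=env.read_camera('side'); cv2.imwrite('pics/s3.png',cv2.resize(c['color'][240:400,110:310,::-1],None,fx=3,fy=3))
"
```

```text
t 41.85 tcp [0.4419 0.0608 0.2484] psi -0.166 tilt [0.0005 0.0003] gap 0.0853 F [-0.3482  0.6481 -0.2115] | shift [ 0.0201  0.3747 -0.0017] norm 0.37519629763980256 rz -0.00254843606657576
jar [0.4805 0.296  0.1   ] 339.0
yellow (429, 258, 21, 22)
```

View pics/s3.png

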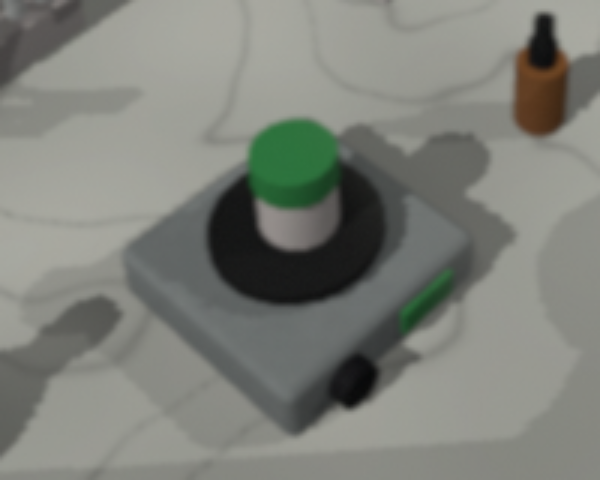

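The jar stands upright at (0.4805, 0.296) against a plate centre of (0.481, 0.297). Next, return the yellow bottle.

Request:
carry_out([
  [1, 0.0021, 0.0375, 0, 0, 0, 0],
  [1, 0.0021, 0.0375, 0, 0, 0, 0],
  [1, 0.0021, 0.0375, 0, 0, 0, 0],
  [1, 0.0021, 0.0375, 0, 0, 0, 0],
  [1, 0.0021, 0.0375, 0, 0, 0, 0],
  [1, 0.0021, 0.0375, 0, 0, 0, 0],
  [1, 0.0021, 0.0375, 0, 0, 0, 0],
  [1, 0.0021, 0.0375, 0, 0, 0, 0],
  [1, 0.0021, 0.0375, 0, 0, 0, 0],
  [1, 0.0021, 0.0375, 0, 0, 0, 0],
  [1, 0, 0, 0, 0, 0, -0.1625],
  [1, 0, 0, 0, 0, 0, -0.1625],
  [1, 0, 0, 0, 0, 0, -0.1625],
  [1, 0, 0, 0, 0, 0, -0.1625],
  [1, 0, 0, 0, 0, 0, -0.1625],
  [1, 0, 0, 0, 0, 0, -0.1625],
  [1, 0, 0, 0, 0, 0, -0.1625],
  [1, 0, 0, 0, 0, 0, -0.1625],
  [1, 0, 0, 0, 0, 0, -0.1625],
  [1, 0, 0, 0, 0, 0, 0],
])

```text
clock: 44.45
tcp_pos: [0.4019, -0.3117, 0.2481]
orientation: [-0.0, 0.797, 0.605, 0.0]
wrist_force: [-0.1, -0.3, 0.1]
finger_gap: 0.0855
```

```bash
python3 -c "
from h import *
to(.401,-.3125,.093,1.296)"
```

```text
t 44.45 tcp [ 0.4019 -0.3117  0.2481] psi 1.298 tilt [-0.0002  0.0003] gap 0.0855 F [-0.1428 -0.3091  0.1388] | shift [-0.0011 -0.0007  0.1551] norm 0.1550719847439862 rz 0.002342847383566715
```

Request:
carry_out([
  [1, -0.001, -0.0005, 0.03, 0, 0, 0],
  [1, 0, 0, 0.03, 0, 0, 0],
  [1, 0, 0, 0.03, 0, 0, 0],
  [1, 0, 0, 0.03, 0, 0, 0],
  [1, 0, 0, 0.02, 0, 0, 0],
  [1, 0, 0, 0.015, 0, 0, 0],
  [1, 0, 0, 0, 0, 0, 0],
  [-1, 0, 0, 0, 0, 0, 0],
  [-1, 0, 0, 0, 0, 0, 0],
  [-1, 0, 0, 0, 0, 0, 0],
  [-1, 0, 0, 0, 0, 0, 0],
  [-1, 0, 0, 0, 0, 0, 0],
  [-1, 0, 0, 0, 0, 0, 0],
])

```text
clock: 46.08
tcp_pos: [0.4008, -0.314, 0.0944]
orientation: [0.001, 0.797, 0.604, 0.0]
wrist_force: [-0.2, 0.4, 5.5]
finger_gap: 0.0453
```

Request:
carry_out([
  [-1, 0, 0, -0.015, 0, 0, 0],
  [-1, 0, 0, -0.03, 0, 0, 0],
  [-1, 0, 0, -0.04, 0, 0, 0],
  [-1, 0, 0, -0.04, 0, 0, 0],
  [-1, 0, 0, -0.032, 0, 0, 0],
  [-1, 0, 0, 0, 0, 0, 0],
  [-1, 0, 0, 0, 0, 0, 0.1623],
  [-1, 0, 0, 0, 0, 0, 0.1623],
  [-1, 0, 0, 0, 0, 0, 0.1623],
  [-1, 0, 0, 0, 0, 0, 0.1623],
  [-1, 0, 0, 0, 0, 0, 0.1623],
  [-1, 0, 0, 0, 0, 0, 0.1623],
  [-1, 0, 0, 0, 0, 0, 0.1623],
  [-1, 0, 0, 0, 0, 0, 0.1623],
  [-1, 0, 0, 0, 0, 0, 0.1623],
  [-1, 0, 0, 0, 0, 0, 0],
])

```text
clock: 48.08
tcp_pos: [0.3996, -0.3127, 0.2489]
orientation: [-0.001, 0.997, -0.081, -0.001]
wrist_force: [0.2, -0.1, -1.3]
finger_gap: 0.0449
```

```bash
python3 -c "
from h import *
to(.593,.037,.25,-.164)"
```

```text
t 48.075 tcp [ 0.3996 -0.3127  0.2489] psi -0.161 tilt [-0.0018  0.0018] gap 0.0449 F [ 0.2021 -0.1451 -1.312 ] | shift [ 0.1347 -0.3762 -0.0008] norm 0.3996098528879145 rz 0.0028209704156552384
```

Request:
carry_out([
  [-1, 0.0135, -0.0376, 0, 0, 0, 0],
  [-1, 0.0135, -0.0376, 0, 0, 0, 0],
  [-1, 0.0135, -0.0376, 0, 0, 0, 0],
  [-1, 0.0135, -0.0376, 0, 0, 0, 0],
  [-1, 0.0135, -0.0376, 0, 0, 0, 0],
  [-1, 0.0135, -0.0376, 0, 0, 0, 0],
  [-1, 0.0135, -0.0376, 0, 0, 0, 0],
  [-1, 0.0135, -0.0376, 0, 0, 0, 0],
  [-1, 0.0135, -0.0376, 0, 0, 0, 0],
  [-1, 0.0135, -0.0376, 0, 0, 0, 0],
  [-1, 0, 0, 0, 0, 0, 0],
  [-1, 0, 0, 0, 0, 0, 0],
])

```text
clock: 49.58
tcp_pos: [0.5938, 0.0357, 0.2494]
orientation: [0.0, 0.997, -0.08, -0.001]
wrist_force: [-0.3, 0.7, -2.1]
finger_gap: 0.0451
```

```bash
python3 -c "
from h import *
to(.593,.037,.0945,-.164)"
```

```text
t 49.575 tcp [0.5938 0.0357 0.2494] psi -0.161 tilt [-0.0019 -0.0004] gap 0.0451 F [-0.2629  0.7402 -2.1261] | shift [-0.0007 -0.0013  0.1549] norm 0.15487849093128875 rz 0.0031404716633735563
```

Request:
carry_out([
  [-1, -0.0005, -0.001, 0.035, 0, 0, 0],
  [-1, 0, 0, 0.04, 0, 0, 0],
  [-1, 0, 0, 0.035, 0, 0, 0],
  [-1, 0, 0, 0.02, 0, 0, 0],
  [-1, 0, 0, 0.015, 0, 0, 0],
  [-1, 0, 0, 0.005, 0, 0, 0],
  [-1, 0, 0, 0.003, 0, 0, 0],
  [-1, 0, 0, 0.002, 0, 0, 0],
  [-1, 0, 0, 0.001, 0, 0, 0],
  [-1, 0, 0, 0.001, 0, 0, 0],
  [-1, 0, 0, 0, 0, 0, 0],
])

```text
clock: 50.95
tcp_pos: [0.5945, 0.037, 0.0944]
orientation: [0.0, 0.997, -0.081, 0.001]
wrist_force: [-1.2, 0.8, 5.9]
finger_gap: 0.0451
```

Request:
carry_out([
  [0.2, 0, 0, 0, 0, 0, 0],
  [0.6, 0, 0, 0, 0, 0, 0],
  [1, 0, 0, 0, 0, 0, 0],
  [1, 0, 0, 0, 0, 0, 0],
  [1, 0, 0, 0, 0, 0, 0],
  [1, 0, 0, -0.02, 0, 0, 0],
  [1, 0, 0, -0.04, 0, 0, 0],
  [1, 0, 0, -0.05, 0, 0, 0],
  [1, 0, 0, -0.045, 0, 0, 0],
  [1, -0.0066, 0.0384, 0, 0, 0, 0],
  [1, -0.0066, 0.0384, 0, 0, 0, 0],
  [1, -0.0066, 0.0384, 0, 0, 0, 0],
  [1, -0.0066, 0.0384, 0, 0, 0, 0],
  [1, -0.0066, 0.0384, 0, 0, 0, 0],
  [1, -0.0066, 0.0384, 0, 0, 0, 0],
  [1, -0.0066, 0.0384, 0, 0, 0, 0],
  [1, -0.0066, 0.0384, 0, 0, 0, 0],
  [1, -0.0066, 0.0384, 0, 0, 0, 0],
  [1, -0.0066, 0.0384, 0, 0, 0, 0],
])

```text
clock: 53.32
tcp_pos: [0.4662, -0.3326, 0.2484]
orientation: [0.0, 0.997, -0.081, 0.0]
wrist_force: [1.0, 0.6, -0.4]
finger_gap: 0.0858
```

Request:
carry_out([
  [1, 0, 0, 0, 0, 0, -0.162],
  [1, 0, 0, 0, 0, 0, -0.162],
  [1, 0, 0, 0, 0, 0, -0.162],
  [1, 0, 0, 0, 0, 0, -0.162],
  [1, 0, 0, 0, 0, 0, -0.162],
  [1, 0, 0, 0, 0, 0, -0.162],
  [1, 0, 0, 0, 0, 0, -0.162],
  [1, 0, 0, 0, 0, 0, -0.162],
  [1, 0, 0, 0, 0, 0, -0.162],
  [1, 0, 0, 0, 0, 0, 0],
  [1, 0, 0, 0, 0, 0, 0],
])

```text
clock: 54.7
tcp_pos: [0.4667, -0.3314, 0.2483]
orientation: [0.0, 0.798, 0.602, -0.0]
wrist_force: [-1.2, 0.1, -0.2]
finger_gap: 0.0856
```

```bash
python3 -c "
from h import *
to(.4672,-.3313,.093,1.296)
c=env.read_camera('side'); cv2.imwrite('pics/s4.png',cv2.resize(c['color'][50:290,140:440,::-1],None,fx=2.5,fy=2.5))"
```

```text
t 54.7 tcp [ 0.4667 -0.3314  0.2483] psi 1.292 tilt [ 0. -0.] gap 0.0856 F [-1.2097  0.1114 -0.1584] | shift [0.0002 0.0005 0.1553] norm 0.1552837195376015 rz -0.0035681297134391166
```

View pics/s4.png

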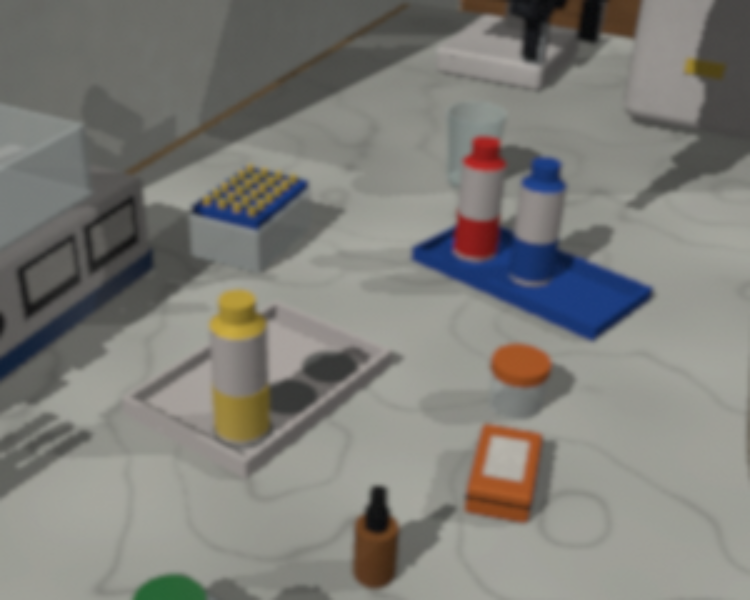

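Yellow is back on its disc, upright. Now pick up blue.

Request:
carry_out([
  [1, 0, 0.0005, 0.03, 0, 0, 0],
  [1, 0, 0, 0.03, 0, 0, 0],
  [1, 0, 0, 0.03, 0, 0, 0],
  [1, 0, 0, 0.03, 0, 0, 0],
  [1, 0, 0, 0.02, 0, 0, 0],
  [1, 0, 0, 0.015, 0, 0, 0],
  [1, 0, 0, 0, 0, 0, 0],
  [-1, 0, 0, 0, 0, 0, 0],
  [-1, 0, 0, 0, 0, 0, 0],
  [-1, 0, 0, 0, 0, 0, 0],
  [-1, 0, 0, 0, 0, 0, 0],
  [-1, 0, 0, 0, 0, 0, 0],
  [-1, 0, 0, 0, 0, 0, 0],
])

```text
clock: 56.38
tcp_pos: [0.4677, -0.3323, 0.0945]
orientation: [0.001, 0.798, 0.603, 0.0]
wrist_force: [-1.1, -1.1, 6.8]
finger_gap: 0.0452
```

Request:
carry_out([
  [-1, 0, 0, -0.015, 0, 0, 0],
  [-1, 0, 0, -0.03, 0, 0, 0],
  [-1, 0, 0, -0.04, 0, 0, 0],
  [-1, 0, 0, -0.04, 0, 0, 0],
  [-1, 0, 0, -0.032, 0, 0, 0],
  [-1, 0, 0, 0, 0, 0, 0],
  [-1, 0, 0, 0, 0, 0, 0.162],
  [-1, 0, 0, 0, 0, 0, 0.162],
  [-1, 0, 0, 0, 0, 0, 0.162],
  [-1, 0, 0, 0, 0, 0, 0.162],
  [-1, 0, 0, 0, 0, 0, 0.162],
  [-1, 0, 0, 0, 0, 0, 0.162],
  [-1, 0, 0, 0, 0, 0, 0.162],
  [-1, 0, 0, 0, 0, 0, 0.162],
  [-1, 0, 0, 0, 0, 0, 0.162],
  [-1, 0, 0, 0, 0, 0, 0],
])

```text
clock: 58.38
tcp_pos: [0.4665, -0.3308, 0.2487]
orientation: [-0.001, 0.997, -0.08, -0.001]
wrist_force: [-0.6, 0.2, -1.6]
finger_gap: 0.045
```

```bash
python3 -c "
from h import *
to(.5832,-.0228,.25,-.164)"
```

```text
t 58.375 tcp [ 0.4665 -0.3308  0.2487] psi -0.161 tilt [-0.0021  0.0021] gap 0.045 F [-0.6335  0.1551 -1.5774] | shift [ 0.0657 -0.3228 -0.001 ] norm 0.3293844701855842 rz 0.002875802402185962
```

Request:
carry_out([
  [-1, 0.0073, -0.0359, 0, 0, 0, 0],
  [-1, 0.0073, -0.0359, 0, 0, 0, 0],
  [-1, 0.0073, -0.0359, 0, 0, 0, 0],
  [-1, 0.0073, -0.0359, 0, 0, 0, 0],
  [-1, 0.0073, -0.0359, 0, 0, 0, 0],
  [-1, 0.0073, -0.0359, 0, 0, 0, 0],
  [-1, 0.0073, -0.0359, 0, 0, 0, 0],
  [-1, 0.0073, -0.0359, 0, 0, 0, 0],
  [-1, 0.0073, -0.0359, 0, 0, 0, 0],
  [-1, 0, 0, 0, 0, 0, 0],
  [-1, 0, 0, 0, 0, 0, 0],
])

```text
clock: 59.75
tcp_pos: [0.5839, -0.0234, 0.2495]
orientation: [0.0, 0.997, -0.08, -0.001]
wrist_force: [-0.4, -0.1, -1.6]
finger_gap: 0.0453
```

```bash
python3 -c "
from h import *
to(.5832,-.0228,.0945,-.164)"
```

```text
t 59.75 tcp [ 0.5839 -0.0234  0.2495] psi -0.161 tilt [-0.0015 -0.0002] gap 0.0453 F [-0.3717 -0.13   -1.6402] | shift [-0.0006 -0.0005  0.155 ] norm 0.15502638259056772 rz 0.003214799985740785
```

Request:
carry_out([
  [-1, -0.001, -0.0005, 0.035, 0, 0, 0],
  [-1, 0, 0, 0.04, 0, 0, 0],
  [-1, 0, 0, 0.035, 0, 0, 0],
  [-1, 0, 0, 0.02, 0, 0, 0],
  [-1, 0, 0, 0.015, 0, 0, 0],
  [-1, 0, 0, 0.005, 0, 0, 0],
  [-1, 0, 0, 0.003, 0, 0, 0],
  [-1, 0, 0, 0.002, 0, 0, 0],
  [-1, 0, 0, 0.001, 0, 0, 0],
  [-1, 0, 0, 0.001, 0, 0, 0],
  [-1, 0, 0, 0, 0, 0, 0],
])

```text
clock: 61.12
tcp_pos: [0.5839, -0.0227, 0.0945]
orientation: [0.0, 0.997, -0.081, 0.001]
wrist_force: [-2.5, 0.6, 5.5]
finger_gap: 0.0453
```

Request:
carry_out([
  [0.2, 0, 0, 0, 0, 0, 0],
  [0.6, 0, 0, 0, 0, 0, 0],
  [1, 0, 0, 0, 0, 0, 0],
  [1, 0, 0, 0, 0, 0, 0],
  [1, 0, 0, 0, 0, 0, 0],
  [1, 0, 0, -0.02, 0, 0, 0],
  [1, 0, 0, -0.04, 0, 0, 0],
  [1, 0, 0, -0.05, 0, 0, 0],
  [1, 0, 0, -0.045, 0, 0, 0],
  [1, 0.0006, 0.0368, 0, 0, 0, 0],
  [1, 0.0006, 0.0368, 0, 0, 0, 0],
  [1, 0.0006, 0.0368, 0, 0, 0, 0],
  [1, 0.0006, 0.0368, 0, 0, 0, 0],
  [1, 0.0006, 0.0368, 0, 0, 0, 0],
  [1, 0.0006, 0.0368, 0, 0, 0, 0],
  [1, 0.0006, 0.0368, 0, 0, 0, 0],
  [1, 0.0006, 0.0368, 0, 0, 0, 0],
  [1, 0.0006, 0.0368, 0, 0, 0, 0],
])

```text
clock: 63.38
tcp_pos: [0.5348, -0.3516, 0.2483]
orientation: [0.0, 0.997, -0.081, 0.0]
wrist_force: [0.1, -0.3, 0.1]
finger_gap: 0.0854
```

Request:
carry_out([
  [1, 0, 0, 0, 0, 0, -0.162],
  [1, 0, 0, 0, 0, 0, -0.162],
  [1, 0, 0, 0, 0, 0, -0.162],
  [1, 0, 0, 0, 0, 0, -0.162],
  [1, 0, 0, 0, 0, 0, -0.162],
  [1, 0, 0, 0, 0, 0, -0.162],
  [1, 0, 0, 0, 0, 0, -0.162],
  [1, 0, 0, 0, 0, 0, -0.162],
  [1, 0, 0, 0, 0, 0, -0.162],
  [1, 0, 0, 0, 0, 0, 0],
  [1, 0, 0, 0, 0, 0, 0],
])

```text
clock: 64.75
tcp_pos: [0.5351, -0.3504, 0.2482]
orientation: [-0.0, 0.798, 0.602, -0.0]
wrist_force: [0.2, -0.4, 0.2]
finger_gap: 0.0855
```

```bash
python3 -c "
from h import *
to(.5361,-.3508,.093,1.296)"
```

```text
t 64.75 tcp [ 0.5351 -0.3504  0.2482] psi 1.292 tilt [-0.0001  0.    ] gap 0.0855 F [ 0.1604 -0.3749  0.223 ] | shift [-0.0001  0.0011  0.1552] norm 0.15524348444093922 rz -0.0035354098155397917
```

Request:
carry_out([
  [1, 0, 0.001, 0.03, 0, 0, 0],
  [1, 0, 0, 0.03, 0, 0, 0],
  [1, 0, 0, 0.03, 0, 0, 0],
  [1, 0, 0, 0.03, 0, 0, 0],
  [1, 0, 0, 0.02, 0, 0, 0],
  [1, 0, 0, 0.015, 0, 0, 0],
  [1, 0, 0, 0, 0, 0, 0],
  [-1, 0, 0, 0, 0, 0, 0],
  [-1, 0, 0, 0, 0, 0, 0],
  [-1, 0, 0, 0, 0, 0, 0],
  [-1, 0, 0, 0, 0, 0, 0],
  [-1, 0, 0, 0, 0, 0, 0],
  [-1, 0, 0, 0, 0, 0, 0],
])

```text
clock: 66.38
tcp_pos: [0.5367, -0.3514, 0.0946]
orientation: [0.001, 0.798, 0.603, 0.0]
wrist_force: [0.1, -0.2, 6.2]
finger_gap: 0.0449
```

Request:
carry_out([
  [-1, 0, 0, -0.015, 0, 0, 0],
  [-1, 0, 0, -0.03, 0, 0, 0],
  [-1, 0, 0, -0.04, 0, 0, 0],
  [-1, 0, 0, -0.04, 0, 0, 0],
  [-1, 0, 0, -0.032, 0, 0, 0],
  [-1, 0, 0, 0, 0, 0, 0],
  [-1, 0, 0, 0, 0, 0, 0.162],
  [-1, 0, 0, 0, 0, 0, 0.162],
  [-1, 0, 0, 0, 0, 0, 0.162],
  [-1, 0, 0, 0, 0, 0, 0.162],
  [-1, 0, 0, 0, 0, 0, 0.162],
  [-1, 0, 0, 0, 0, 0, 0.162],
  [-1, 0, 0, 0, 0, 0, 0.162],
  [-1, 0, 0, 0, 0, 0, 0.162],
  [-1, 0, 0, 0, 0, 0, 0.162],
  [-1, 0, 0, 0, 0, 0, 0],
])

```text
clock: 68.38
tcp_pos: [0.5355, -0.35, 0.2487]
orientation: [-0.001, 0.997, -0.08, -0.001]
wrist_force: [0.8, -0.4, -1.3]
finger_gap: 0.0452
```

```bash
python3 -c "
from h import *
to(.5732,-.0813,.25,-.164)"
```

```text
t 68.375 tcp [ 0.5355 -0.35    0.2487] psi -0.161 tilt [-0.0021  0.0019] gap 0.0452 F [ 0.7782 -0.443  -1.2586] | shift [-0.0059 -0.2713 -0.0008] norm 0.27138093766295396 rz 0.002899955377858615
```

Request:
carry_out([
  [-1, -0.0007, -0.0339, 0, 0, 0, 0],
  [-1, -0.0007, -0.0339, 0, 0, 0, 0],
  [-1, -0.0007, -0.0339, 0, 0, 0, 0],
  [-1, -0.0007, -0.0339, 0, 0, 0, 0],
  [-1, -0.0007, -0.0339, 0, 0, 0, 0],
  [-1, -0.0007, -0.0339, 0, 0, 0, 0],
  [-1, -0.0007, -0.0339, 0, 0, 0, 0],
  [-1, -0.0007, -0.0339, 0, 0, 0, 0],
  [-1, 0, 0, 0, 0, 0, 0],
  [-1, 0, 0, 0, 0, 0, 0],
])

```text
clock: 69.62
tcp_pos: [0.5743, -0.0823, 0.2498]
orientation: [0.0, 0.997, -0.08, -0.0]
wrist_force: [-0.1, -0.6, -1.0]
finger_gap: 0.0451
```

```bash
python3 -c "
from h import *
to(.5732,-.0813,.0945,-.164)"
```

```text
t 69.625 tcp [ 0.5743 -0.0823  0.2498] psi -0.161 tilt [-0.0008 -0.0003] gap 0.0451 F [-0.1391 -0.6196 -0.9532] | shift [-0.0011 -0.0008  0.1553] norm 0.1553247975619265 rz 0.0030596855429556036
```

Request:
carry_out([
  [-1, -0.0015, -0.001, 0.035, 0, 0, 0],
  [-1, 0, 0, 0.04, 0, 0, 0],
  [-1, 0, 0, 0.035, 0, 0, 0],
  [-1, 0, 0, 0.02, 0, 0, 0],
  [-1, 0, 0, 0.015, 0, 0, 0],
  [-1, 0, 0, 0.005, 0, 0, 0],
  [-1, 0, 0, 0.003, 0, 0, 0],
  [-1, 0, 0, 0.002, 0, 0, 0],
  [-1, 0, 0, 0.001, 0, 0, 0],
  [-1, 0, 0, 0.001, 0, 0, 0],
  [-1, 0, 0, 0, 0, 0, 0],
])

```text
clock: 71.0
tcp_pos: [0.5736, -0.081, 0.0946]
orientation: [0.0, 0.997, -0.081, 0.001]
wrist_force: [-2.1, 0.2, 4.9]
finger_gap: 0.0454
```

Release and withdraw to the right, clear of the view.

Request:
carry_out([
  [0.2, 0, 0, 0, 0, 0, 0],
  [0.6, 0, 0, 0, 0, 0, 0],
  [1, 0, 0, 0, 0, 0, 0],
  [1, 0, 0, 0, 0, 0, 0],
  [1, 0, 0, 0, 0, 0, 0],
  [1, 0, 0, -0.02, 0, 0, 0],
  [1, 0, 0, -0.04, 0, 0, 0],
  [1, 0, 0, -0.05, 0, 0, 0],
  [1, 0, 0, -0.045, 0, 0, 0],
  [1, -0.01, 0.04, 0, 0, 0, 0],
  [1, -0.01, 0.04, 0, 0, 0, 0],
  [1, -0.01, 0.04, 0, 0, 0, 0],
  [1, -0.01, 0.04, 0, 0, 0, 0],
  [1, -0.01, 0.04, 0, 0, 0, 0],
  [1, -0.01, 0.04, 0, 0, 0, 0],
  [1, -0.01, 0.04, 0, 0, 0, 0],
  [1, -0.01, 0.04, 0, 0, 0, 0],
  [1, 0, 0, 0, 0, 0, 0],
  [1, 0, 0, 0, 0, 0, 0],
])

```text
clock: 73.38
tcp_pos: [0.4422, -0.3834, 0.2481]
orientation: [-0.0, 0.997, -0.082, -0.0]
wrist_force: [-0.0, 0.6, -0.1]
finger_gap: 0.0849
```

```bash
python3 -c "
from h import *
c=env.read_camera('top'); cv2.imwrite('pics/t5.png',c['color'][:,:,::-1])
cv2.imwrite('pics/t5c.png',cv2.resize(c['color'][120:220,235:365,::-1],None,fx=6,fy=6,interpolation=cv2.INTER_CUBIC))
# same blob measure as at the start, for direct comparison
for n,z in(('yellow',.128),('blue',.128),('red',.128)):
    for q in blobs(c,*HSV[n],(240,130,365,215)):
        (u,v),r=cv2.minEnclosingCircle(q); print(n,cv2.contourArea(q),ray(c,(u,v),z),cv2.boundingRect(q))
for q in blobs(c,*HSV['green'],(120,180,190,250)):
    (u,v),r=cv2.minEnclosingCircle(q); print('jar',ray(c,(u,v),.1))
c2=cv2.imread('pics/top0.png').astype(int); d=np.abs(c2-c['color'][:,:,::-1]).max(2)
print('bystander diff', d[235:295,215:360].mean(), (d[235:295,215:360]>40).sum())
c=env.read_camera('side'); cv2.imwrite('pics/s5.png',c['color'][:,:,::-1])
"
```

```text
yellow 315.5 [0.5911 0.0366 0.128 ] (263, 162, 22, 21)
blue 305.5 [ 0.5796 -0.0202  0.128 ] (291, 169, 21, 21)
jar [0.4802 0.296  0.1   ]
bystander diff 3.948390804597701 21
```

View pics/t5c.png

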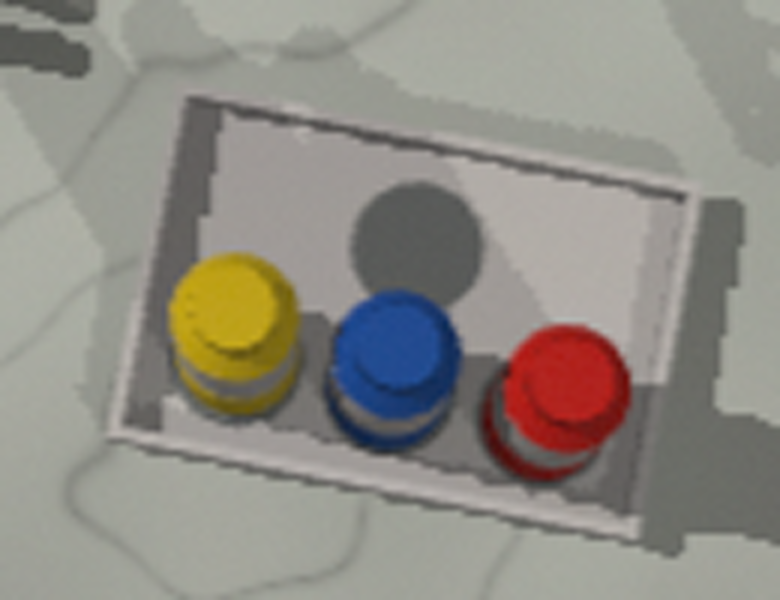

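View pics/s5.png

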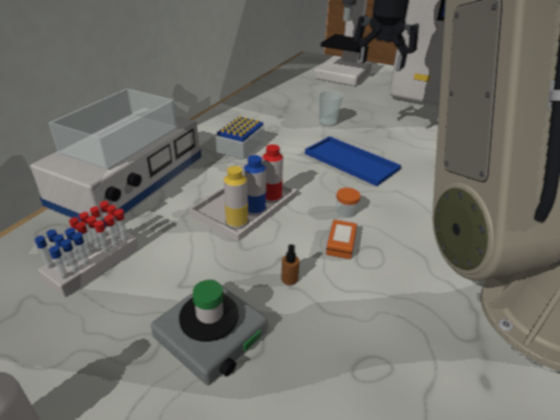

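Both views match the start: the bottles are back within about 1 mm and upright, the jar is centred on the plate, and the bystanders haven't moved. I'm handing in.

```bash
python3 -c "
from workcell import env
print(env.hand_in())"
```

```text
the job is handed in; nothing more can be done
None
```

The job is done and handed in at about 73 s of the 144 s allowed. I moved the red, blue and yellow bottles into the tray. Then I stood the jar on the mixer plate and put yellow, blue and red back in their own places in the caddy.

**Last checks:**
- **Bottles:** All three stand upright. Yellow and blue are back within about 1 mm of where they started. My red colour mask never picked up the red cap, so I checked red by eye in the last pictures and by where the gripper let it go. That was about 1 mm from where it was picked up.
- **Jar:** It stands upright at (0.480, 0.296). I measured the plate centre at (0.481, 0.297), so it is about 1–2 mm off.
- **Bystanders:** The slide box, dropper bottle and specimen pot look unmoved; the before and after top views barely differ there.
- **Forces and gripper:** The highest wrist force reported at the end of a move was about 11 N. The gripper was open and touching nothing at hand-in.

No check failed.

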